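Check both springs of a tilting tile stand

TASK

Check the two spring corners of the tilting tile stand: with the fingertips, press the blue corner pad gently down until the needle points at the red marker on the blue side, keep it there for about a second, then let it go so that the needle returns to the middle. Then do the same with the yellow corner pad and its own red marker, and let that go too. Only press, never pinch or lift; do not push the needle clearly past a marker, and leave the needle, the markers and the things around the stand alone.

Things in the scene. Friction and masses are not known exactly. Their poses are not given: they have to be found in the camera images.
- stand: Tilting tile stand, fixed to the table: grey base board 12 mm thick (own x -130 to +160 mm, y -130 to +130 mm). Origin on the table under the middle of the plate; x points to the white scale on the side away from the robot, y to the blue pad. Aluminium plate 170 x 170 x 6 mm, corners along x and y, with a 100 mm tile on it (face 63 mm high); it tilts about the stand's x axis, 55 mm high.
- plate (a joint): Tilt of the plate about the stand's x axis, rad; 0 = level, needle in the middle. NEGATIVE with the blue corner down, POSITIVE with the yellow corner down; stops at +-0.30. Springs of 3 N m/rad, well damped, push it back to level: about 4 to 7 N on a pad at its marker. A pad sinks 9.8 mm per 0.1 rad.
- scale (a point): Middle of the white arc scale, facing away from the robot, at x = +139 mm of the stand's frame, 235 mm above the table. The arc is 160 mm wide and with the markers up to 265 mm high, on two uprights at y = +-70 mm. The space above the plate and pads is free.
- blue_pad_top (a point): Centre of the upper face of the blue plastic pad (disc, 28 mm diameter, 6 mm thick) on the plate's corner at the stand's +y (98 mm from the stand's centre, 64 mm above the table at rest, moves with the plate). Press here first. The rules call this pad plate_c2, and the needle plate_c4 and plate_c5.
- yellow_pad_top (a point): The same for the yellow pad at the stand's -y corner. Press here second. The rules call it plate_c3.
- needle_root (a point): Foot of the black needle, 175 mm long, fixed to the plate at its far corner: it stands upright at rest and leans towards the pressed side. This point is on the tilt axis, at x = +148 mm, z = 55 mm of the stand's frame. Do not touch.
- needle_tip (a point): Tip of the needle, 175 mm from the tilt axis; it moves 17.5 mm per 0.1 rad of tilt.
- mark_blue (a point): Point just at the tip of the red marker on the blue side of the scale: here the needle tip must come to lie when the blue pad is pressed. It lies on the needle tip's circle (175 mm about the tilt axis), at a tilt of -0.13 to -0.23 rad, different each time. Its own y axis points along that circle, away from the middle on the blue side.
- mark_yellow (a point): The same for the red marker on the yellow side, at a tilt of +0.13 to +0.23 rad, different each time and independent of the other. Its own y axis points along the circle towards the middle and the blue side.
- glaze_jar: Bystander: amber glaze jar with a white lid, 58 mm diameter, 75 mm tall, standing on the table beyond the blue pad. Origin under its centre.
- bowl: Bystander: small terracotta bowl, 90 mm across, 45 mm tall, on the yellow side. Origin under its centre.
- brush: Bystander: brush 170 mm long lying on the table on the yellow side. Origin under its middle.
- clay_block: Bystander: small wooden modelling block 60 x 45 x 22 mm, lying on the blue side of the stand. Origin under its centre.

How it is judged:
By the outcome, as a careful person would: the job done as asked, in the order asked, and still so for the second after the job is handed in, with the robot touching nothing.
It also fails if it takes over 48 s, if anything falls off the work surface, if the arm or the gripper's body presses on something with over 40 N, if the wrist force passes 120 N, or if a joint passes its speed limit or range.

ROBOT

A 6-joint arm with a two-finger parallel gripper is mounted at the origin on the work surface. World frame = base frame: x ahead of the robot, y to its left, z up, the work surface at z = 0. Lengths are in m, angles in degrees, forces in N, time in s.
With the tool pointing down it reaches from about 0.4 to 0.825 m from the base axis. Payload 7 kg.
Tool frame: the origin (TCP) lies at the very end of the fingers, on their centre line; the grasp point (between the pads) lies 19 mm behind it; x points along the fingers, z is the direction in which the jaws open and shut, and the axes are right-handed (so a half turn about x gives the same grasp; the last joint's range is limited). The gripper opens to 88 mm and grips with 3 to 60 N. Pads are 19 mm wide; open, the fingers measure 130 mm over their backs; the gripper's body (78 mm by 193 mm) begins 47 mm behind the grasp point.
Start: joints at [-47.149, 20.546, 0.682, 0, -70.136, -16.507], TCP at [0.3, -0.605, 0.227] pointing down, gripper open.
Joint ranges: [-176.03, 176.03], [-82.01, 121.73], [-58.28, 71.71], [-173.87, 95.51], [-174.79, -0.11], [-173.66, 173.66]. Speed limits (degrees/s): [136.94, 136.94, 172.46, 180, 180, 180].

INTERFACE

Orientations are given as [roll, pitch, yaw] about the fixed x, y, z axes, in that order (R = Rz(yaw) Ry(pitch) Rx(roll)).
In Python, from plant import sensors, cams, workorder gives the robot as it stands. The module is installed in compiled form; this text tells all that it offers.
- The arm moves only by the shell command python3 -m handwheel 'ROWS' [OPENING] [FORCE]. ROWS is JSON, one flat list of numbers, 4 for each row, row after row: the shift along the tool's x, y, z in cm, then the turn about the tool's x in degrees. A call has exactly 10 rows; each row is the pose to reach, as a shift and turn from the pose commanded when the call began, along the tool's axes at that moment; what a row does not reach only later rows make up. A row lasts 1/8 s, in which the tool goes at most 62.5 mm and 10.7 degrees, less where a joint would pass 70% of its speed; a pose out of reach is approached as far as the arm can. A call with a gripper value outside its range is refused whole. OPENING is the finger opening in cm, from 0 to 8.76, set as the call begins (- or left out, the last holds). The fingers move at their own pace and stop on an object; FORCE is the grip in N (left out, the last holds). Time passes only in rows, so rows that repeat a pose let the fingers close, or fill a call up. It gives the time, the measured TCP pose, the force and the opening at its end, in the units of the state.
- sensors.get_state(): the state, without advancing time (a new reading comes with each control period).
- cams.capture(name): name is "scene" or "top"; returns a dict with "image" (400x640x3 uint8, red, green, blue), "fov_y" (degrees; the focal length in pixels is half the picture's height over the tangent of half this angle, whatever the lens; pixels are square), "cx", "cy" (the principal point, pixels), "xyz" and "rotation" of the camera in the world. Camera axes: x right, y down, z forward; pixel columns grow to the right and rows downward; lengths in m; the calibration is good to about 2 mm. A picture is of the moment at which its call begins. There is no depth.
- workorder.close_job(): hands the job in, once; it reports no verdict.
The state is a dict: "time_s": time; "joints": joint angles; "qd": joint speeds; "joint_torque": joint torques, N m; "tcp_pos": TCP position; "eef_rot": TCP orientation; "contact_force": force on the tool from outside, world axes, zero at the start; "moment": the same for the moment, N m; "gripper_width": finger opening in m.
Only numpy, scipy, OpenCV 4.12 (cv2) and the standard library are available. Lean on these libraries where they do the work, as an engineer would, in place of code of your own. Each camera call takes 0.05 s, during which the arm holds its last target.

## Working session

There is one attempt and no reset: what is moved stays moved. The work goes in short steps, Python scripts to look and compute and a shell command to move; the robot and the scene stay as the last step left them, time stands still between calls to the robot, and variables do not carry over. Pictures are saved under pics/ and viewed, and the job is handed in when it is done.

```bash
mkdir -p pics; python3 - <<'E'
from plant import sensors,cams
import cv2
s=sensors.get_state()
for k,v in s.items(): print(k,v)
for n in ["scene","top"]:
    c=cams.capture(n); cv2.imwrite(f"pics/{n}0.png",c["image"][:,:,::-1])
    print(n,{k:v for k,v in c.items() if k!="image"})
E
```

```text
time_s 0.0
joints [-4.71481480e+01  2.05919527e+01  6.32741141e-01 -2.18792047e-02
 -7.01342952e+01 -1.65075683e+01]
qd [-0.06494445 -0.13284434  0.00340373 -0.10302606  0.05750041  0.00271818]
joint_torque [-2.41793219e-03 -5.82719028e+01  2.93055797e+01  6.99740231e+00
  6.90367728e-03 -1.02625756e-04]
tcp_pos [ 0.29931286 -0.60445791  0.22560346]
eef_rot [  4.10407074  89.90425725 120.44090276]
contact_force [-0.05618037 -0.91734966 -0.2619261 ]
moment [-0.01427667  0.00915424 -0.00288427]
gripper_width 0.08789962267966471
scene {'fov_y': 55.50890077268258, 'cx': 313.5552396727738, 'cy': 199.25599929711078, 'xyz': array([1.21227373, 0.22736861, 0.79174105]), 'rotation': array([-133.47194334,   -1.11022531,  110.612732  ])}
top {'fov_y': 48.43899591945651, 'cx': 320.23404583119725, 'cy': 199.8412501020435, 'xyz': array([0.36552987, 0.02266326, 1.22332043]), 'rotation': array([-167.33887458,   -0.42207268,  -89.29120772])}
```

View pics/scene0.png

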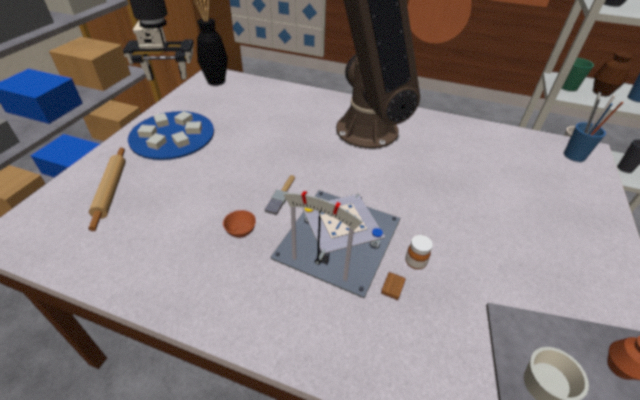

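View pics/top0.png

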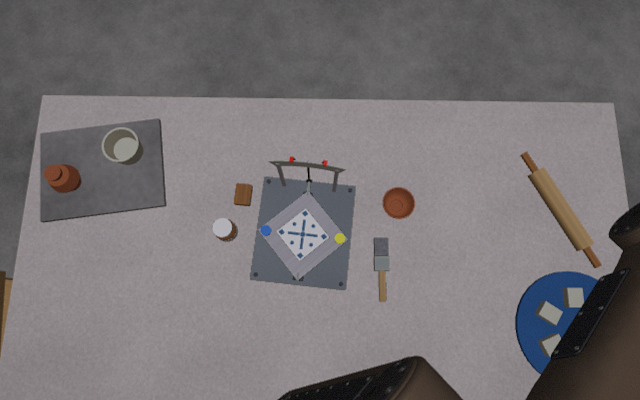

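Scene: the stand is around pixel (340,240), with the scale arc at (325,205), the blue pad at (377,233) and the yellow pad at (309,209). Top: blue pad (266,231), yellow pad (340,239), red markers (292,159) and (325,163). I'll zoom in next.

```bash
cat > h.py <<'E'
import numpy as np,cv2
from scipy.spatial.transform import Rotation as R
from plant import sensors,cams
def cam(c):
    f=200/np.tan(np.radians(c["fov_y"]/2)); return f,R.from_euler('xyz',c["rotation"],degrees=True).as_matrix(),np.array(c["xyz"])
def proj(c,P):
    f,M,o=cam(c); q=(np.atleast_2d(P)-o)@M; return np.c_[c["cx"]+f*q[:,0]/q[:,2],c["cy"]+f*q[:,1]/q[:,2]]
def atz(c,u,v,z):
    f,M,o=cam(c); d=M@np.array([(u-c["cx"])/f,(v-c["cy"])/f,1]); return o+d*(z-o[2])/d[2]
def crop(c,x0,y0,w,h,s,fn):
    im=c["image"][y0:y0+h,x0:x0+w,::-1]; cv2.imwrite(fn,cv2.resize(im,None,fx=s,fy=s,interpolation=cv2.INTER_CUBIC))
E
python3 - <<'E'
from h import *
import pickle
d={n:cams.capture(n) for n in["scene","top"]}
pickle.dump(d,open("c0.pkl","wb"))
crop(d["scene"],270,180,140,115,5,"pics/sc1.png")
crop(d["top"],240,150,130,110,5,"pics/tc1.png")
for n,p in [("top",(266,231)),("top",(340,239)),("scene",(377.5,232.5)),("scene",(308.5,209))]:
    print(n,p,atz(d[n],*p,0.064))
E
```

```text
top (266, 231) [0.54011829 0.158863   0.064     ]
top (340, 239) [ 0.52158065 -0.03576973  0.064     ]
scene (377.5, 232.5) [0.54368325 0.16586112 0.064     ]
scene (308.5, 209) [ 0.5296852  -0.02894073  0.064     ]
```

View pics/sc1.png

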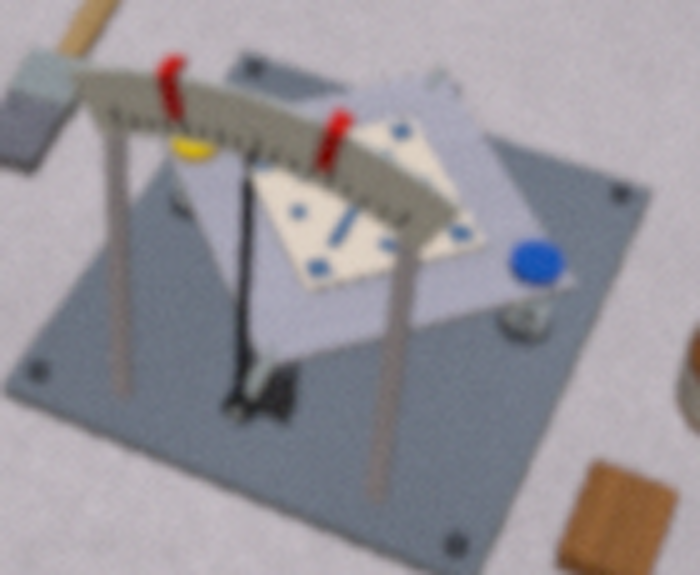

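View pics/tc1.png

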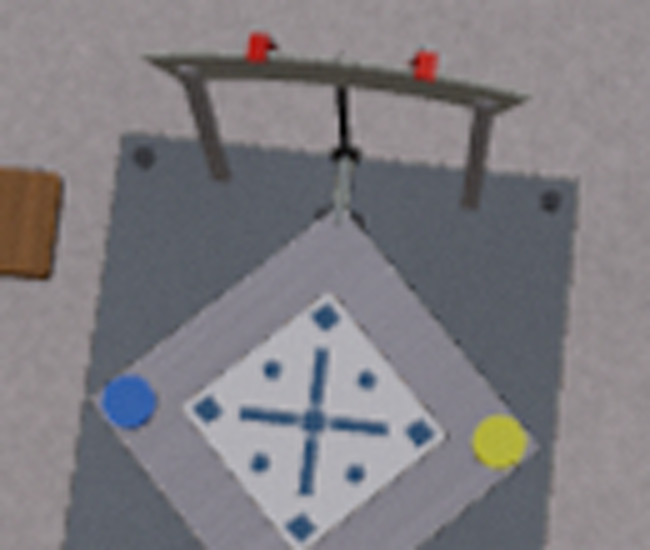

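Scene crop: needle tip at about (250,150) against the scale, red marker tips near (325,170) for blue and (178,120) for yellow. Top crop: pads at (130,402) and (500,441), board corners at (122,135) and (577,180). Next I'll fit the stand pose from these.

```bash
cat > fit.py <<'E'
from h import *
import pickle
from scipy.optimize import least_squares
d=pickle.load(open("c0.pkl","rb"))
S=lambda x,y:(270+(x+.5)/5-.5,180+(y+.5)/5-.5)
T=lambda x,y:(240+(x+.5)/5-.5,150+(y+.5)/5-.5)
obs=[("scene",(0,.098,.064),S(537,262)),("scene",(-.13,.13,.012),S(652,190)),("scene",(.16,-.13,.012),S(7,388)),
("top",(0,.098,.064),T(130,402)),("top",(0,-.098,.064),T(500,441)),("top",(0,0,.063),T(314,422)),
("top",(.16,.13,.012),T(122,135)),("top",(.16,-.13,.012),T(578,181)),("scene",(-.13,-.13,.012),S(240,52)),
("scene",(.16,.13,.012),S(478,578))]
def W(p,P):
    a=p[2]; P=np.atleast_2d(P); return np.c_[p[0]+np.cos(a)*P[:,0]-np.sin(a)*P[:,1],p[1]+np.sin(a)*P[:,0]+np.cos(a)*P[:,1],P[:,2]]
off=lambda p,n: p[3:5] if n=="scene" else p[5:7]
def res(p): return np.concatenate([proj(d[n],W(p,P))[0]+off(p,n)-o for n,P,o in obs]+[p[3:]*.3])
r=least_squares(res,[.53,.06,0,0,0,0,0]); p=r.x
if __name__=="__main__":
    print(p,np.degrees(p[2])); print(np.round(r.fun[:-4].reshape(-1,2),2))
    print("pads",W(p,[(0,.098,.064),(0,-.098,.064)]))
    def tip(t,L=.175): return (.148,-np.sin(t)*L,.055+np.cos(t)*L)
    for t in [0,-.13,-.18,-.23,.13,.18,.23]:
        for n,x0,y0 in(("scene",270,180),("top",240,150)):
            q=proj(d[n],W(p,tip(t)))[0]+off(p,n); print(t,n,np.round((q-[x0-.5,y0-.5])*5-.5,1),end=" ")
        print()
    s=sensors.get_state(); M=R.from_euler('xyz',s["eef_rot"],degrees=True).as_matrix(); print(np.round(M,3)); print(np.round(M.T@(W(p,(0,.098,.064))[0]-s["tcp_pos"])*100,2))
    c=d["scene"]; crop(c,295,185,60,40,13,"pics/sz.png")
E
python3 fit.py
```

```text
[ 0.52788405  0.06430005 -0.08770881  0.54873264  1.51464353  0.70340444
 -1.81472798] -5.025344815199112
[[ 0.22 -0.37]
 [ 0.04 -0.35]
 [-0.9  -0.18]
 [-0.12  0.55]
 [ 0.17  0.24]
 [ 0.19  0.34]
 [-0.46 -0.43]
 [ 0.15 -0.53]
 [ 0.48 -0.09]
 [ 0.11  0.84]]
pads [[ 0.5364685   0.16192334  0.064     ]
 [ 0.5192996  -0.03332324  0.064     ]]
0 scene [254.5 152.4] 0 top [337.8  60.1] 
-0.13 scene [303.8 172.3] -0.13 top [289.5  56.3] 
-0.18 scene [322.7 181.2] -0.18 top [271.3  55.4] 
-0.23 scene [341.4 190.9] -0.23 top [253.3  54.7] 
0.13 scene [205.8 137.9] 0.13 top [386.1  65.8] 
0.18 scene [187.4 133.7] 0.18 top [404.5  68.5] 
0.23 scene [169.4 130.4] 0.23 top [422.7  71.4] 
[[-0.001 -0.896 -0.444]
 [ 0.001 -0.444  0.896]
 [-1.     0.     0.001]]
[ 16.25 -55.26  58.16]
```

View pics/sz.png

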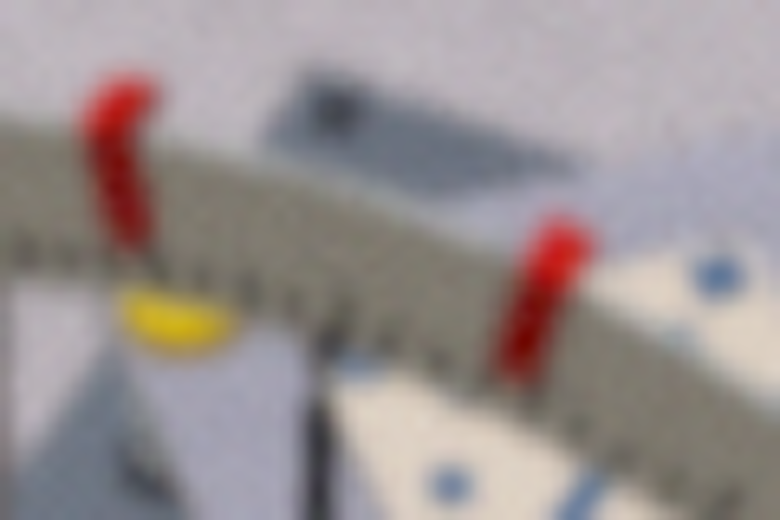

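```bash
python3 -m handwheel '[0.5,-2,2.1,-4, 1.5,-5.5,5.8,-10, 2.5,-9.5,10,-16, 2.5,-13.5,14.2,-22, 2.5,-17.5,18.4,-28, 2.5,-21.5,22.6,-34, 2.5,-25.5,26.8,-40, 2.5,-29.5,31,-46, 2.5,-33.5,35.2,-52, 2.5,-37.5,39.4,-58.6]' 0 10
python3 - <<'E'
from fit import *
s=sensors.get_state(); M=R.from_euler('xyz',s["eef_rot"],degrees=True).as_matrix(); print(s["joints"]);print(np.round(M,3)); print(np.round(M.T@(W(p,(0,.098,.064))[0]-s["tcp_pos"])*100,2))
print("stand y in tool",M.T@[-np.sin(p[2]),np.cos(p[2]),0])
E
```

```text
time_s: 1.45
tcp_pos: [0.461, -0.0835, 0.2019]
eef_rot: [-164.1, 90.0, 11.1]
contact_force: [1.5, -0.7, -0.2]
gripper_width: 0.0003
[ 1.39041512e+01  1.82103345e+00 -2.65368543e+01  2.58229064e-03
 -6.15957887e+01 -1.87424697e+01]
[[ 0.001 -0.084 -0.996]
 [ 0.    -0.996  0.084]
 [-1.    -0.    -0.001]]
[ 13.8  -25.09  -5.44]
stand y in tool [ 2.24780463e-04 -9.99994577e-01 -3.28555528e-03]
```

```bash
python3 -m handwheel '[0,-4,-0.9,0, 0,-8.5,-1.8,0, 0,-13,-2.8,0, 0,-17.5,-3.8,0, 0,-22,-4.8,0, 1.5,-24.6,-5.4,0, 4.5,-25.1,-5.4,0, 8,-25.1,-5.4,0, 11,-25.1,-5.4,0, 11.8,-25.1,-5.4,0]'
python3 - <<'E'
from fit import *
s=sensors.get_state(); M=R.from_euler('xyz',s["eef_rot"],degrees=True).as_matrix(); print(s["tcp_pos"],s["contact_force"],s["time_s"]); print(np.round(M.T@(W(p,(0,.098,.064))[0]-s["tcp_pos"])*100,2))
d={n:cams.capture(n) for n in["scene","top"]}
pickle.dump(d,open("c1.pkl","wb"))
crop(d["scene"],270,130,140,115,5,"pics/s2.png"); crop(d["top"],220,150,150,110,5,"pics/t2.png")
for n,x0,y0 in(("scene",270,130),("top",220,150)):
    print(n,(proj(d[n],s["tcp_pos"])[0]+off(p,n)-[x0-.5,y0-.5])*5-.5)
E
```

```text
time_s: 2.7
tcp_pos: [0.5351, 0.1586, 0.081]
eef_rot: [36.7, 89.7, -148.4]
contact_force: [-0.4, -0.1, 0.4]
gripper_width: 0.0003
[0.53505293 0.15862038 0.08102211] [-0.35967778 -0.1006176   0.41390368] 2.7
[ 1.7  -0.35 -0.12]
scene [536.89338377 484.09543122]
top [231.93280436 402.66932102]
```

View pics/s2.png

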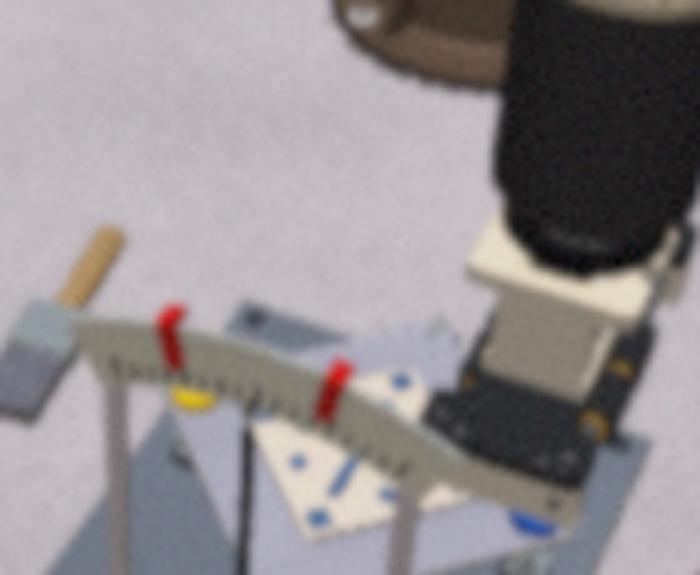

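View pics/t2.png

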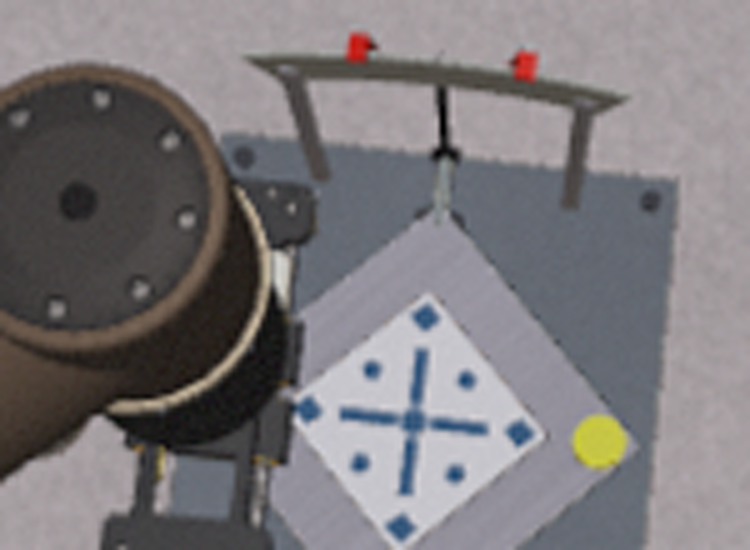

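Scene crop: gripper closed over the blue pad (530,520), with the needle tip (252,402) and markers (178,370) and (325,420) unobstructed. The first press stops short of the marker so I can measure.

```bash
python3 -m handwheel '[0.8,-0.35,-0.1,0, 1.4,-0.35,-0.1,0, 1.7,-0.35,-0.1,0, 1.9,-0.35,-0.1,0, 2.1,-0.35,-0.1,0, 2.3,-0.35,-0.1,0, 2.5,-0.35,-0.1,0, 2.7,-0.35,-0.1,0, 2.8,-0.35,-0.1,0, 2.8,-0.35,-0.1,0]'
cat > look.py <<'E'
import sys
from fit import *
s=sensors.get_state(); M=R.from_euler('xyz',s["eef_rot"],degrees=True).as_matrix(); print(s["tcp_pos"],s["contact_force"],s["time_s"]); print(np.round(M.T@(W(p,(0,.098,.064))[0]-s["tcp_pos"])*100,2))
c=cams.capture("scene"); k=sys.argv[1]; pickle.dump(c,open(f"k{k}.pkl","wb"))
crop(c,290,180,65,50,12,f"pics/z{k}.png")
# predicted tip position in crop
for t in [0,-.14,-.16,-.18,-.2,.14,.16,.18,.2,.22]:
    P=[(.148,-np.sin(t)*L,.055+np.cos(t)*L) for L in(.175,.14)]
    print(t,np.round((proj(c,W(p,P))+off(p,"scene")-[289.5,179.5])*12-.5,0).tolist())
E
python3 look.py 1
```

```text
time_s: 4.05
tcp_pos: [0.5381, 0.1636, 0.0557]
eef_rot: [-134.4, 90.0, 40.5]
contact_force: [-1.7, 2.3, 3.3]
gripper_width: 0.0002
[0.53813138 0.16357215 0.05566941] [-1.73552169  2.31357582  3.25613411] 4.05
[-0.83  0.18  0.15]
0 [[371.0, 366.0], [365.0, 504.0]]
-0.14 [[499.0, 418.0], [464.0, 545.0]]
-0.16 [[517.0, 427.0], [478.0, 552.0]]
-0.18 [[535.0, 436.0], [492.0, 559.0]]
-0.2 [[553.0, 445.0], [506.0, 566.0]]
0.14 [[246.0, 329.0], [268.0, 474.0]]
0.16 [[228.0, 325.0], [254.0, 471.0]]
0.18 [[211.0, 322.0], [240.0, 468.0]]
0.2 [[193.0, 318.0], [227.0, 465.0]]
0.22 [[176.0, 315.0], [213.0, 462.0]]
```

View pics/z1.png

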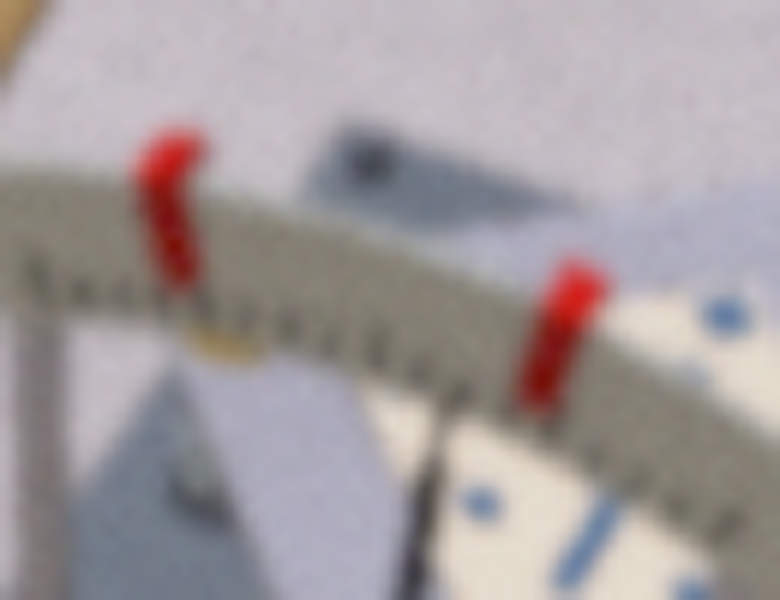

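The needle tip is at about (445,403) in this crop, roughly 0.09 rad, and the blue marker tip is at (538,408). The marker's depth matters for parallax, so I'll refine its angle using both cameras.

```bash
python3 - <<'E'
from fit import *
c=pickle.load(open("k1.pkl","rb"))
d1=pickle.load(open("c1.pkl","rb"))
im=np.mean([d["scene"]["image"].astype(float),d1["scene"]["image"],c["image"]],0)
tt=np.mean([d["top"]["image"].astype(float),d1["top"]["image"]],0)
for nm,a in(("scene",im),("top",tt)):
    w=np.clip(a[:,:,0]-np.maximum(a[:,:,1],a[:,:,2])-60,0,None)
    for b,(x0,x1,y0,y1) in {"scene":{"b":(328,345,198,218),"y":(298,310,187,206)},"top":{"b":(285,298,154,166),"y":(318,331,156,168)}}[nm].items():
        s=w[y0:y1,x0:x1]; ys,xs=np.mgrid[y0:y1,x0:x1]
        print(nm,b,"centroid",(s*xs).sum()/s.sum(),(s*ys).sum()/s.sum())
        for r in range(y0,y1):
            q=w[r,x0:x1]
            if q.sum()>20: print("  row",r,round((q*np.arange(x0,x1)).sum()/q.sum(),2),int(q.sum()))
    if nm=="scene": cv2.imwrite("pics/m.png",cv2.resize(a[185:225,295:355,::-1].astype(np.uint8),None,fx=13,fy=13,interpolation=cv2.INTER_CUBIC))
    else: cv2.imwrite("pics/mt.png",cv2.resize(a[150:190,265:350,::-1].astype(np.uint8),None,fx=9,fy=9,interpolation=cv2.INTER_CUBIC))
for t in(-.16,-.18,-.2,.16,.18,.2,.22):
  for x in(.141,.145,.149):
    P=[(x,-np.sin(t)*L,.055+np.cos(t)*L) for L in(.175,.18,.205)]
    print(t,x,"S",np.round(proj(d["scene"],W(p,P))+off(p,"scene")+[-.6,-.1],1).tolist(),"T",np.round(proj(d["top"],W(p,P))+off(p,"top"),1).tolist())
E
```

```text
scene b centroid 336.72041827187667 205.9218492019813
  row 202 337.52 54
  row 203 337.7 236
  row 204 337.56 352
  row 205 337.12 348
  row 206 336.76 251
  row 207 336.39 143
  row 208 335.86 96
  row 209 335.34 84
  row 210 335.04 88
  row 211 334.83 89
  row 212 334.53 57
scene y centroid 303.56145312160106 195.01783772025237
  row 191 304.18 77
  row 192 304.01 251
  row 193 303.47 293
  row 194 303.02 246
  row 195 302.95 143
  row 196 303.11 90
  row 197 303.31 82
  row 198 303.54 73
  row 199 303.82 80
  row 200 304.04 83
  row 201 304.27 71
  row 202 304.55 40
top b centroid 291.05961199294535 159.02962962962962
  row 157 291.11 215
  row 158 291.29 334
  row 159 291.28 323
  row 160 290.78 286
  row 161 290.76 255
top y centroid 324.58324304803176 162.78078728782955
  row 160 324.33 45
  row 161 324.75 284
  row 162 324.59 288
  row 163 324.61 274
  row 164 324.42 295
  row 165 324.59 197
-0.16 0.141 S [[333.4, 212.9], [333.8, 211.3], [336.3, 203.4]] T [[295.0, 163.6], [294.5, 162.9], [292.2, 159.5]]
-0.16 0.145 S [[332.6, 214.1], [333.1, 212.5], [335.6, 204.6]] T [[295.2,
[... 1488 characters left out ...]
, 162.3], [323.0, 159.3]]
0.2 0.141 S [[306.5, 203.9], [306.1, 202.1], [304.0, 192.9]] T [[321.7, 166.4], [322.1, 165.8], [324.4, 162.9]]
0.2 0.145 S [[305.7, 205.1], [305.3, 203.3], [303.2, 194.1]] T [[321.8, 164.7], [322.3, 164.2], [324.6, 161.2]]
0.2 0.149 S [[304.8, 206.2], [304.4, 204.4], [302.3, 195.2]] T [[322.0, 163.1], [322.5, 162.5], [324.7, 159.5]]
0.22 0.141 S [[305.1, 203.7], [304.6, 201.9], [302.3, 192.6]] T [[323.1, 166.6], [323.6, 166.1], [326.1, 163.2]]
0.22 0.145 S [[304.2, 204.8], [303.8, 203.0], [301.5, 193.8]] T [[323.3, 165.0], [323.8, 164.4], [326.3, 161.5]]
0.22 0.149 S [[303.4, 206.0], [302.9, 204.2], [300.6, 194.9]] T [[323.5, 163.4], [324.0, 162.8], [326.5, 159.8]]
```

View pics/mt.png

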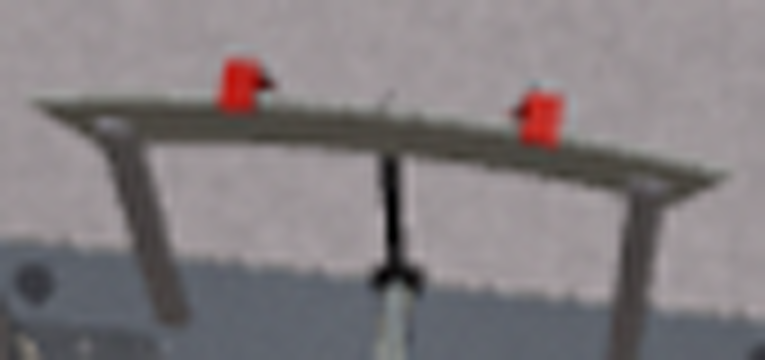

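```bash
python3 -m handwheel '[0.1,0.15,0.1,0, 0.2,0.15,0.1,0, 0.3,0.15,0.1,0, 0.4,0.15,0.1,0, 0.5,0.15,0.1,0, 0.6,0.15,0.1,0, 0.67,0.15,0.1,0, 0.72,0.15,0.1,0, 0.75,0.15,0.1,0, 0.75,0.15,0.1,0]'
python3 look.py 2 | head -2
```

```text
time_s: 5.35
tcp_pos: [0.5375, 0.1621, 0.0484]
eef_rot: [-158.5, 89.9, 16.5]
contact_force: [3.4, 2.4, 6.4]
gripper_width: 0.0003
[0.53749289 0.16208578 0.04841996] [3.40960079 2.41716372 6.40989095] 5.35
[-1.56  0.02  0.1 ]
```

View pics/z2.png

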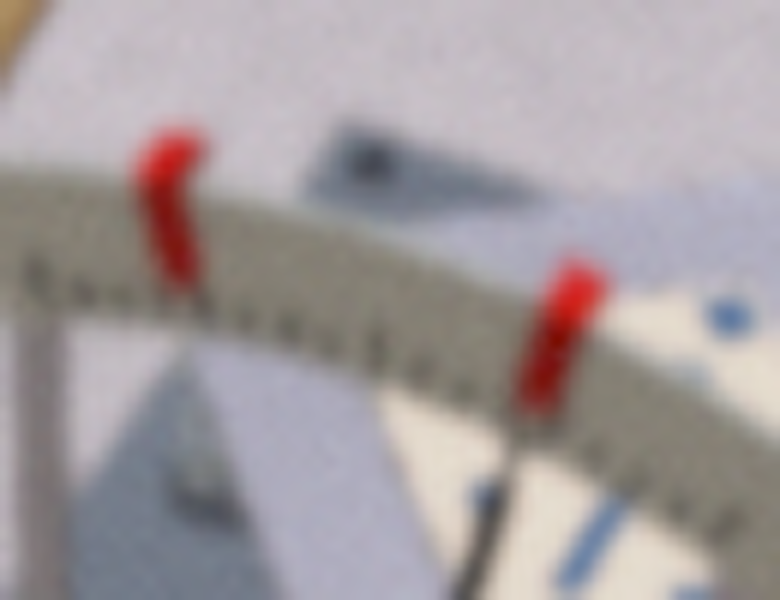

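The needle tip is at about (516,441) and the blue marker tip at (538,408). Extending the needle's line puts it around 10 px (0.01 rad) short, so I'll measure it precisely.

```bash
cat > nl.py <<'E'
from fit import *
from scipy.optimize import minimize_scalar
def needle(c,t0,rs=np.linspace(.11,.165,23),ox=0,oy=0):
    g=c["image"].astype(np.float32).sum(2)/3; g=cv2.GaussianBlur(g,(0,0),.6)
    ss=np.linspace(-8,8,65)  # px across
    def prof(t):
        P=[(.148,-np.sin(t)*L,.055+np.cos(t)*L) for L in rs]
        q=proj(c,W(p,P))+off(p,"scene")+[ox,oy]
        v=cv2.remap(g,q[:,0].astype(np.float32)[None],q[:,1].astype(np.float32)[None],cv2.INTER_LINEAR)[0]
        return np.median(v)
    ts=np.arange(t0-.05,t0+.05,.002); f=np.array([prof(t) for t in ts])
    i=f.argmin(); w=np.clip(f.min()+25-f,0,None)*(abs(ts-ts[i])<.02); return round(ts[i],4),round((w*ts).sum()/w.sum(),4),round(f.min(),0)
E
python3 - <<'E'
from nl import *
k=[pickle.load(open(f,"rb")) for f in("c0.pkl","c1.pkl","k1.pkl","k2.pkl")]
k=[x["scene"] if "scene" in x else x for x in k]
for rs in (np.linspace(.11,.165,23),np.linspace(.14,.17,15)):
  for c,t in zip(k,(0,0,-.09,-.17)): print(needle(c,t,rs,-.3,0), end=" ")
  print()
E
```

```text
(np.float64(0.008), np.float64(0.0106), np.float32(81.0)) (np.float64(0.008), np.float64(0.0105), np.float32(85.0)) (np.float64(-0.082), np.float64(-0.0823), np.float32(94.0)) (np.float64(-0.168), np.float64(-0.1651), np.float32(106.0)) 
(np.float64(0.014), np.float64(0.0104), np.float32(94.0)) (np.float64(0.014), np.float64(0.0102), np.float32(97.0)) (np.float64(-0.09), np.float64(-0.0865), np.float32(123.0)) (np.float64(-0.166), np.float64(-0.1667), np.float32(116.0))
```

```bash
python3 - <<'E'
from nl import *
a=[pickle.load(open(f,"rb"))["top"] for f in("c0.pkl","c1.pkl")]
g=np.mean([x["image"].astype(float) for x in a],0).sum(2)/3
for r in range(167,178):
    q=np.clip(130-g[r,300:318],0,None); b=g[r,300:318]; w=np.clip(np.median(b)-15-b,0,None)
    if w.sum()>0: print(r,round((w*np.arange(300,318)).sum()/w.sum(),2),int(b.min()))
P=[(.148,0,.055+L) for L in(.02,.05,.08,.11,.14,.175)]
print(np.round(proj(a[0],W(p,P))+off(p,"top"),2))
# marker candidates in both cams, x front face vs back
im=np.mean([pickle.load(open(f,"rb"))["scene"]["image"].astype(float) for f in("c0.pkl","c1.pkl")],0)
cv2.imwrite("pics/mm.png",cv2.resize(im[186:220,296:346,::-1].clip(0,255).astype(np.uint8),None,fx=16,fy=16,interpolation=cv2.INTER_LANCZOS4))
E
```

```text
167 312.08 49
168 308.32 20
169 307.9 17
170 307.91 19
171 308.04 4
172 308.1 0
173 308.25 0
174 308.26 0
175 308.32 0
176 308.36 0
177 308.4 27
[[308.48 178.97]
 [308.25 175.96]
 [308.01 172.81]
 [307.75 169.48]
 [307.48 165.97]
 [307.15 161.62]]
```

View pics/mm.png

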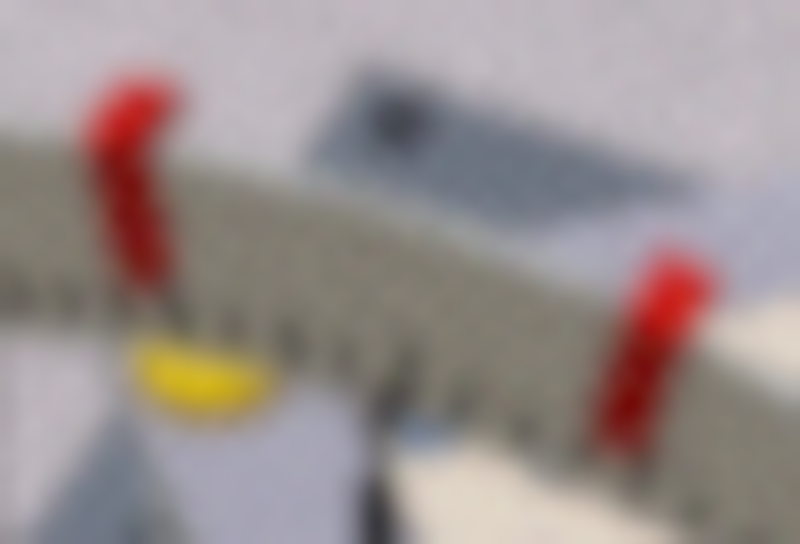

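Estimates of the blue marker from both cameras range from -0.170 to -0.187 rad, centred near -0.179. The needle is now at -0.176, so I'll press 0.3 mm further and hold for a full call (1.25 s).

```bash
python3 -m handwheel '[0.03,0,0,0, 0.03,0,0,0, 0.03,0,0,0, 0.03,0,0,0, 0.03,0,0,0, 0.03,0,0,0, 0.03,0,0,0, 0.03,0,0,0, 0.03,0,0,0, 0.03,0,0,0]'
python3 look.py 3 | head -2
python3 - <<'E'
from nl import *
c=pickle.load(open("k3.pkl","rb")); print(needle(c,-.17,ox=-.3),needle(c,-.17,np.linspace(.14,.17,15),-.3))
E
```

```text
time_s: 6.65
tcp_pos: [0.5375, 0.162, 0.0481]
eef_rot: [-160.0, 89.9, 15.0]
contact_force: [2.9, 2.5, 5.7]
gripper_width: 0.0003
[0.53745678 0.16201781 0.04813405] [2.90381985 2.47081379 5.73158355] 6.65
[-1.59  0.02  0.1 ]
(np.float64(-0.168), np.float64(-0.1681), np.float32(102.0)) (np.float64(-0.17), np.float64(-0.1705), np.float32(111.0))
```

View pics/z3.png

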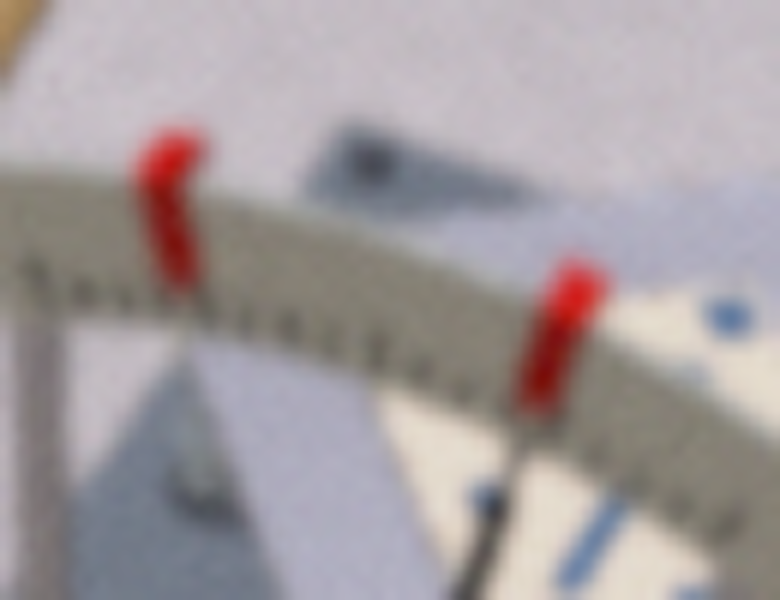

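The needle points at the blue marker tip: tip (524,433), marker (538,408), about -0.179 rad by both image and height, held 1.25 s. Releasing upward.

```bash
python3 -m handwheel '[-0.4,0,0,0, -0.9,0,0,0, -1.5,0,0,0, -2.1,0,0,0, -2.7,0,0,0, -3.5,0,0,0, -4.5,0,0,0, -6,0,0,0, -7.5,0,0,0, -8,0,0,0]'
python3 look.py 4 | head -2
python3 - <<'E'
from nl import *
c=pickle.load(open("k4.pkl","rb")); print(needle(c,0,ox=-.3))
s=sensors.get_state(); M=R.from_euler('xyz',s["eef_rot"],degrees=True).as_matrix(); print(np.round(M.T@(W(p,(0,-.098,.064))[0]-s["tcp_pos"])*100,2),s["joints"])
E
```

```text
time_s: 7.95
tcp_pos: [0.5374, 0.1623, 0.1294]
eef_rot: [-142.0, 89.9, 33.0]
contact_force: [0.6, -0.1, 0.4]
gripper_width: 0.0003
[0.53743038 0.16226252 0.12940907] [ 0.61979592 -0.05655421  0.37623579] 7.95
[6.54 0.05 0.1 ]
(np.float64(0.01), np.float64(0.0106), np.float32(83.0))
[ 6.52 19.65  0.1 ] [ 3.67834460e+01  1.46593880e+01 -2.14737161e+01  1.23756899e-02
 -5.37346836e+01 -4.18391637e+01]
```

View pics/z4.png

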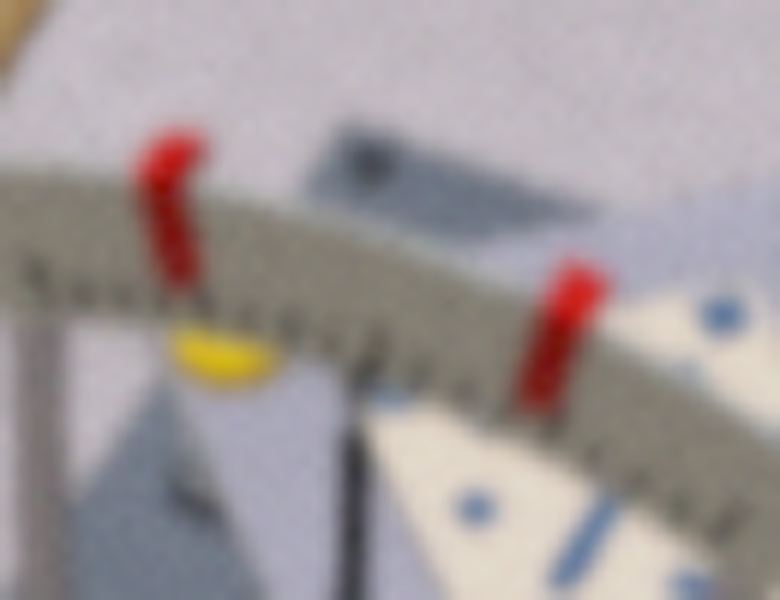

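The needle is back in the middle, with the foot at (352,500) and the same 0.0106 reading as at rest. Moving over to the yellow pad.

```bash
python3 -m handwheel '[-1,2.5,0.1,0, -1,6,0.1,0, -1,10,0.1,0, -1,14,0.1,0, -1,17.5,0.1,0, -1,19.2,0.1,0, 0.5,19.65,0.1,0, 2.2,19.65,0.1,0, 3.8,19.65,0.1,0, 4.6,19.65,0.1,0]'
python3 - <<'E'
from nl import *
s=sensors.get_state(); M=R.from_euler('xyz',s["eef_rot"],degrees=True).as_matrix(); print(np.round(M.T@(W(p,(0,-.098,.064))[0]-s["tcp_pos"])*100,2),s["tcp_pos"],s["contact_force"])
d={n:cams.capture(n) for n in["scene","top"]}
crop(d["scene"],270,130,140,115,5,"pics/s5.png"); crop(d["top"],240,150,150,110,5,"pics/t5.png")
E
```

```text
time_s: 9.25
tcp_pos: [0.5178, -0.0334, 0.0802]
eef_rot: [16.9, 89.9, -168.1]
contact_force: [-0.1, -0.3, 0.5]
gripper_width: 0.0006
[ 1.61 -0.03 -0.16] [ 0.51775113 -0.03344883  0.08015142] [-0.08510185 -0.29368152  0.52310487]
```

View pics/s5.png

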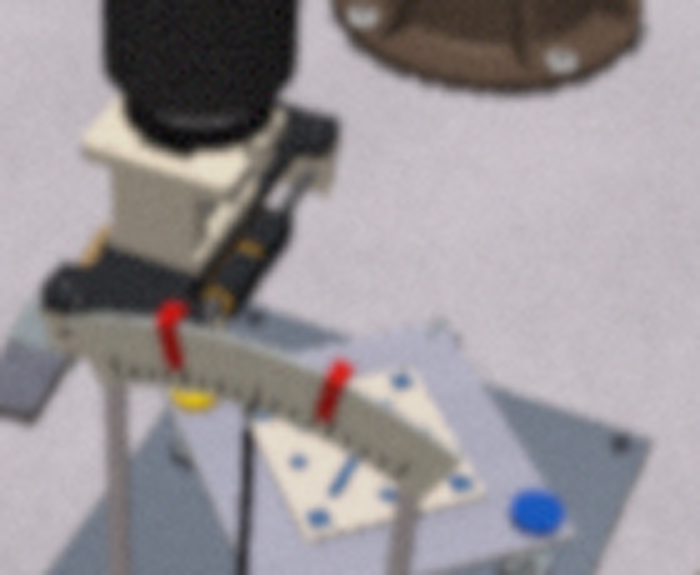

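View pics/t5.png

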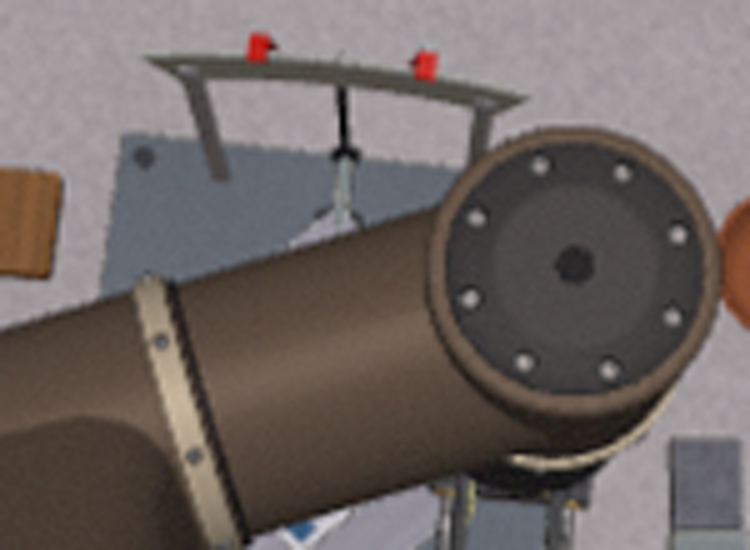

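Scene crop: the gripper is behind the scale above the yellow pad (195,395), and the needle is upright at (245,480). In the top view the stand, needle and markers are undisturbed. Now pressing yellow, stopping just short.

```bash
python3 -m handwheel '[1,0,0,0, 1.6,0,0,0, 1.9,0,0,0, 2.2,0,0,0, 2.5,0,0,0, 2.75,0,0,0, 3,0,0,0, 3.2,0,0,0, 3.3,0,0,0, 3.3,0,0,0]'
python3 look.py 6 | head -2
python3 - <<'E'
from nl import *
c=pickle.load(open("k6.pkl","rb")); print(needle(c,.18,ox=-.3),needle(c,.18,np.linspace(.14,.17,15),-.3))
s=sensors.get_state(); M=R.from_euler('xyz',s["eef_rot"],degrees=True).as_matrix(); print(np.round(M.T@(W(p,(0,-.098,.064))[0]-s["tcp_pos"])*100,2))
E
```

```text
time_s: 10.6
tcp_pos: [0.5184, -0.0338, 0.0488]
eef_rot: [31.7, 90.0, -153.3]
contact_force: [-1.8, -1.9, 5.7]
gripper_width: 0.0004
[ 0.5184399  -0.03381293  0.048759  ] [-1.78095617 -1.94196643  5.65471857] 10.6
[ -1.53 -19.66  -0.07]
(np.float64(0.18), np.float64(0.1798), np.float32(79.0)) (np.float64(0.18), np.float64(0.1789), np.float32(71.0))
[-1.52 -0.05 -0.08]
```

View pics/z6.png

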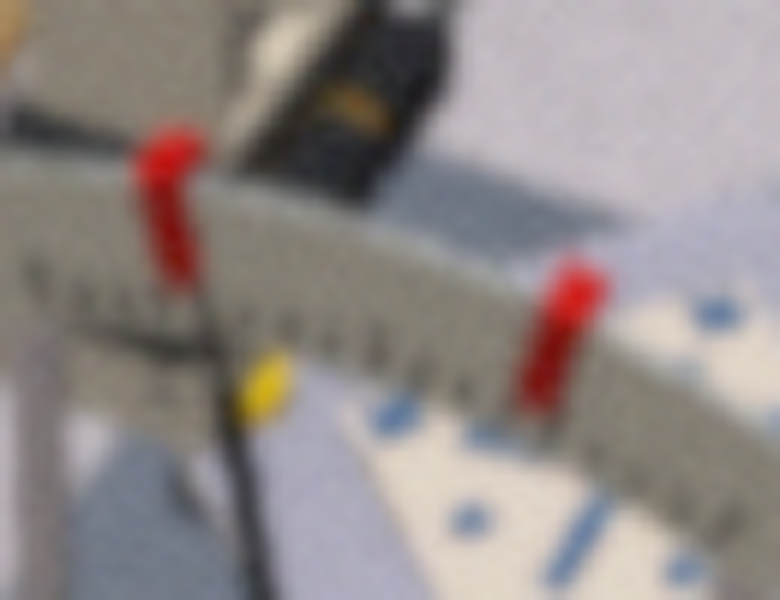

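The needle is at about +0.170 rad, tip (207,310). Yellow marker tip is at (184,285), so the needle is about 0.02 rad short. Going 1.8 mm further, to about 0.19.

```bash
python3 -m handwheel '[0.08,0,0,0, 0.14,0,0,0, 0.18,0,0,0, 0.18,0,0,0, 0.18,0,0,0, 0.18,0,0,0, 0.18,0,0,0, 0.18,0,0,0, 0.18,0,0,0, 0.18,0,0,0]'
python3 look.py 7 | head -2
python3 - <<'E'
from nl import *
c=pickle.load(open("k7.pkl","rb")); print(needle(c,.2,ox=-.3),needle(c,.2,np.linspace(.14,.17,15),-.3))
E
```

```text
time_s: 11.9
tcp_pos: [0.5185, -0.0337, 0.0471]
eef_rot: [-97.3, 90.0, 77.6]
contact_force: [-2.9, -2.0, 5.0]
gripper_width: -0.0
[ 0.51846074 -0.03373124  0.04709247] [-2.94469785 -2.0263766   5.04871123] 11.9
[ -1.69 -19.65  -0.07]
(np.float64(0.202), np.float64(0.2002), np.float32(74.0)) (np.float64(0.196), np.float64(0.1952), np.float32(69.0))
```

View pics/z7.png

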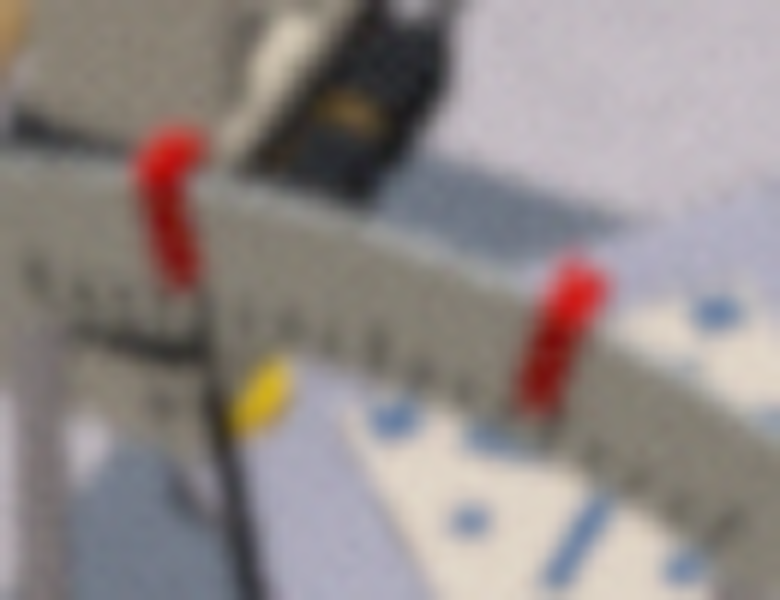

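The needle is at about +0.188 rad, and its extended line passes (195,285) against the marker at (185,285). I'll press a hair further (0.5 mm) and hold.

```bash
python3 -m handwheel '[0.05,0,0,0, 0.05,0,0,0, 0.05,0,0,0, 0.05,0,0,0, 0.05,0,0,0, 0.05,0,0,0, 0.05,0,0,0, 0.05,0,0,0, 0.05,0,0,0, 0.05,0,0,0]'
python3 look.py 8 | head -2
python3 - <<'E'
from nl import *
c=pickle.load(open("k8.pkl","rb")); print(needle(c,.2,ox=-.3),needle(c,.2,np.linspace(.14,.17,15),-.3))
E
```

```text
time_s: 13.2
tcp_pos: [0.5185, -0.0337, 0.0466]
eef_rot: [-133.2, 90.0, 41.8]
contact_force: [-2.8, -1.5, 5.6]
gripper_width: 0.0004
[ 0.51852107 -0.03367959  0.04662562] [-2.79686454 -1.50426475  5.56753873] 13.2
[ -1.74 -19.64  -0.07]
(np.float64(0.202), np.float64(0.2034), np.float32(72.0)) (np.float64(0.198), np.float64(0.1989), np.float32(65.0))
```

View pics/z8.png

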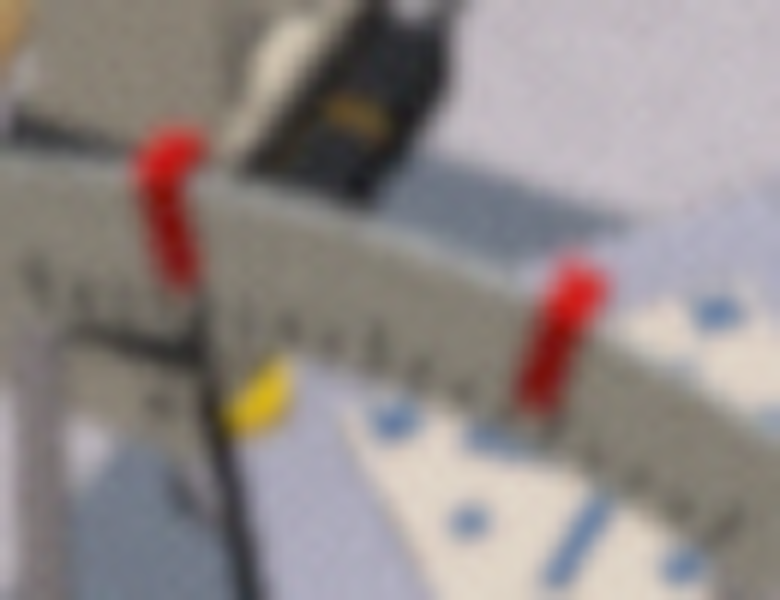

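The needle is at about +0.194 rad and its line runs into the yellow marker tip (185,288). Releasing straight up.

```bash
python3 -m handwheel '[-0.4,0,0,0, -0.9,0,0,0, -1.5,0,0,0, -2.1,0,0,0, -2.7,0,0,0, -3.5,0,0,0, -5,0,0,0, -7,0,0,0, -8.5,0,0,0, -9,0,0,0]'
python3 look.py 9 | head -2
python3 - <<'E'
from nl import *
c=pickle.load(open("k9.pkl","rb")); print(needle(c,0,ox=-.3))
crop(c,200,120,260,200,3,"pics/end.png")
E
```

```text
time_s: 14.5
tcp_pos: [0.5191, -0.0336, 0.1379]
eef_rot: [-158.8, 89.9, 16.1]
contact_force: [-0.3, 0.1, 0.3]
gripper_width: 0.0003
[ 0.5191046  -0.03361007  0.13786848] [-0.31075835  0.14164639  0.28326153] 14.5
[ 7.400e+00 -1.962e+01  1.000e-02]
(np.float64(0.01), np.float64(0.0107), np.float32(84.0))
```

View pics/end.png

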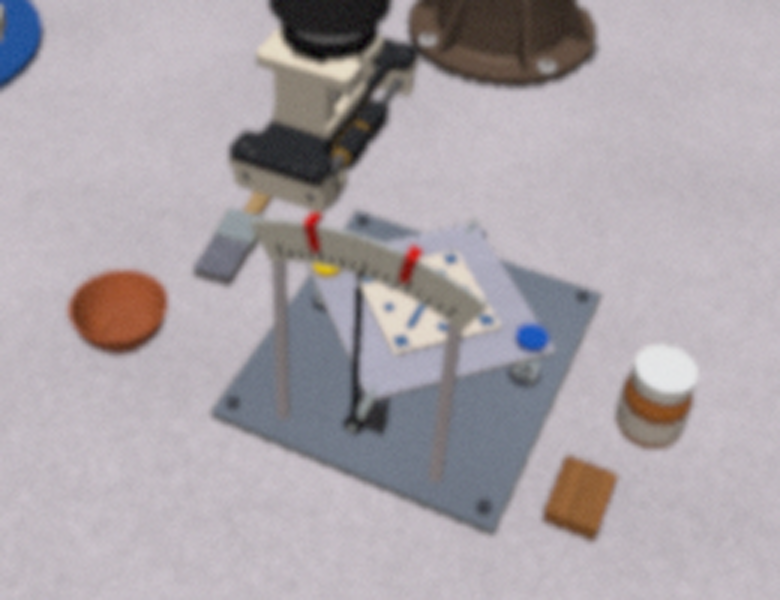

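The needle is in the middle (357,340). The gripper is clear above the stand, and the jar, block, bowl and brush haven't moved. Handing in.

```bash
python3 -c "
from plant import workorder; print(workorder.close_job())"
```

```text
the job is handed in; nothing more can be done
None
```

I pressed both corner pads in order with closed fingertips, held each with the needle at its red marker, and let each go. The job was handed in at about 14.5 s of the 48 s allowed.

- **Blue pad:** the needle stood at about -0.179 rad. It was there for about 1.3 s, after about a second at roughly -0.09 rad and a slow further press. The push on the fingertips was about 6 N.
- **Yellow pad:** I held about +0.188 rad for about 1 s. The picture showed the needle slightly short, so I pressed 0.5 mm further and held about +0.194 rad for another 1.25 s.
- **After each release:** the needle measured within 0.001 rad of its rest position.
- **Last check:** the gripper was clear above the stand with no contact force. The jar, block, bowl, brush and markers looked unmoved.

**Where my measurements disagreed:**
- **Blue marker:** the two cameras put it between -0.170 and -0.187 rad, and I held near the middle of that. In the scene camera the needle looked about 0.01 rad short of the tip.
- **Yellow marker:** estimates ran from about 0.184 to 0.201 rad.

The tilt read from the needle in the picture and from the fingertip height agreed within about 0.003 rad in both presses.

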